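# Reset the stay of the fume box shutter

## Robot

A 6-joint arm with a two-finger parallel gripper is mounted at the origin on the work surface. World frame = base frame: x ahead of the robot, y to its left, z up, the work surface at z = 0. Lengths are in m, angles in rad, forces in N, time in s.
With the tool pointing down it reaches from about 0.25 to 0.8 m from the base axis. Payload 3.9 kg.
Tool frame: the origin (TCP) lies at the very end of the fingers, on their centre line; the grasp point (between the pads) lies 19 mm behind it; x points along the fingers, z is the direction in which the jaws open and shut, and the axes are right-handed (so a half turn about x gives the same grasp; the last joint's range is limited). The gripper opens to 85 mm and grips with 20 to 120 N. Pads are 22 mm wide; open, the fingers measure 114 mm over their backs; the gripper's body (76 mm by 85 mm) begins 54 mm behind the grasp point. The pads swing forward as they close: fully open they stand 13 mm farther back than shut.
Start: joints at [-1.161, 0.26, -0.138, 1.173, 0, 1.571], TCP at [0.209, -0.482, 0.231] pointing down, gripper open.
Joint ranges: [-2.78, 2.78], [-0.83, 1.72], [-1.28, 1.37], [-1.9, 2.12], [-1.57, 1.48], [-3.14, 3.14]. Speed limits (rad/s): [2.57, 2.57, 3.14, 3.14, 3.14, 3.14].

## Interface

Orientations are given as [roll, pitch, yaw] about the fixed x, y, z axes, in that order (R = Rz(yaw) Ry(pitch) Rx(roll)).
In Python, from station import movep, line_to, goto_joints, command_gripper, wait, solve_ik, capture, camera_info, IKError, finish_job, current_clock, current_joints, current_dq, current_joint_torque, current_ee_pos, current_tcp_rot, current_wrist_force, current_wrist_torque, current_opening gives the robot as it stands. Calls block until the motion is done:
- movep(position, orientation): joint-space move of the TCP to a pose.
- line_to(position, rotation=None, v=0.15): straight line of the TCP; rotation=None keeps the orientation; v is the mean speed in m/s.
- goto_joints(angles): joint-space move.
- command_gripper(opening): finger opening in m; the grip force is fixed at half the most; returns when the fingers have stopped.
- wait(seconds).
- solve_ik(position, orientation): joint angles nearest the present ones, or None.
- capture(name): name is "side" or "top"; returns the picture (480x640x3 uint8, red, green, blue); there is no depth.
- camera_info(name): a dict with "fx", "fy", "cx", "cy" (pixels), "R" (3x3) and "t" (3): a world point X has camera coordinates R X + t. Camera axes: x right, y down, z forward; pixel columns grow to the right and rows downward; lengths in m; the calibration is good to about 2 mm. A picture is of the moment at which its call begins. camera_info takes no time and is no camera call.
A pose or a line that the arm cannot do raises IKError and nothing moves.
- finish_job(): hands the job in, once; it reports no verdict.
Readings, each from a call of its own:
- current_clock(): time.
- current_joints(): joint angles.
- current_dq(): joint speeds.
- current_joint_torque(): joint torques, N m.
- current_ee_pos(): TCP position.
- current_tcp_rot(): TCP orientation.
- current_wrist_force(): force on the tool from outside, world axes, zero at the start.
- current_wrist_torque(): the same for the moment, N m.
- current_opening(): finger opening in m.
Only numpy, scipy, OpenCV 4.12 (cv2) and the standard library are available. Lean on these libraries where they do the work, as an engineer would, in place of code of your own. Each camera call takes 0.05 s, during which the arm holds its last target.

## Task

The yellow shutter of the blue fume box rattles because its stay is hooked by the wide slot. By its knob, lift the stay clear off the brass pin, swing the shutter further open with it, and drop the red-ringed hole next to the knob over the same pin, so that the bar lies flat on the roof. Feel for the pin gently, never force the bar down on it, let go at the end and leave the other things where they are.

Things in the scene. Friction and masses are not known exactly. Their poses are not given: they have to be found in the camera images.
- vent: the blue fume box standing on the bench, fixed, 220 (its x) x 300 (its y) x 130 mm high; origin under its centre, z up; its open mouth looks to its -x; the flat roof is 130 mm above the origin
- pin_mark (a point): point on the roof of the fume box, 30 mm to the box's -x and 20 mm to its -y from the box's centre, where the pin was meant to stand. The upright brass pin, 10 mm in diameter, flat-topped with a 1 mm bevel at its rim and 12.5 mm high above the roof, was welded on by eye: it stands up to 4 mm off this point along each of the box's x and y axes, it does not move, and its true place is not given; it can be seen through the slot or felt with the bar
- flap (a joint): opening angle of the yellow shutter (rad), 0 shut across the mouth, growing as it swings out to the box's -x. It turns about an upright hinge post 118 mm to the box's -x and 100 mm to its +y from the box's centre. About 0.18 at the start, about 0.85 when the red-ringed hole is on the pin; the hinge is stiff enough to stay where it is left and takes about 1 N to move at the stay
- stay_pivot (a point): the pivot of the stay on the shutter's top edge, 140 mm from the shutter's hinge axis (at angle 0 it lies to the hinge's -y), at roof height. Its x axis points along the bar towards the knob. Here the bar turns freely sideways and tips freely upwards (up to 0.7 rad; it sinks back slowly under its own weight when let go); it cannot come off
- slot (a point): centre of the wide slot in the stay, at the underside of the bar, 115 mm from the pivot; the slot is 41 mm long by 28 mm wide; the pin stands loosely in it at the start. The stay is a flat aluminium bar, 38 mm wide, 6 mm thick, reaching 262 mm from the pivot, 0.22 kg with its knob; x axis along the bar to the knob, z up
- hole_mid (a point): centre of a plain round hole in the bar, 12 mm in diameter, at the underside, 160 mm from the pivot; not the one wanted
- hole_far (a point): centre of the red-ringed round hole, 12 mm in diameter, at the underside of the bar, 195 mm from the pivot; the one to set on the pin
- knob (a point): centre, half-way up, of the upright black round knob of the stay, 22 mm in diameter and 45 mm high (it begins at the bar's top face, 6 mm above the underside, and this point is 28.5 mm above the underside), 240 mm from the pivot; can be gripped from above; held firmly it turns only stiffly in the fingers, so the gripper should turn and tip with the bar. The bar under it is wider than the knob, so the fingertips must stay above the bar
- tin_center (a point): bystander: a low red plastic tin, 44 mm across and 22 mm high, loose on the roof of the fume box; point at its centre
- magnet_center (a point): bystander: a small red and steel magnet block, 45 x 22 x 20 mm, loose on the roof of the fume box; point at its centre
- hammer: bystander: a hammer lying on the bench; origin on the bench under it
- wrench: bystander: a wrench lying on the bench; origin on the bench under it
- can: bystander: a green can, 60 mm across, 120 mm high, on the bench; origin under its centre
- angle: bystander: a 160 mm piece of aluminium angle lying on the bench, 40 mm high; origin under it
- stay: the whole stay (bar and knob), origin at its pivot, x axis along the bar to the knob

How it is judged:
On the way:
1. the stay is lifted clear off the pin (the slot's underside more than 14 mm above the roof) (z of slot in the frame of vent above 0.144 m), for 0.2 s.
At the end, for the whole second after the job is handed in: The pin stands in the red-ringed hole: that hole is within 9 mm of the pin mark, seen from above, and the bar's underside there is less than 3 mm above the roof; the shutter and the stay are at rest, let go (horizontal distance between hole_far and pin_mark below 0.009 m and z of hole_far in the frame of vent below 0.133 m and velocity of joint flap between -0.05 and 0.05 rad/s and linear speed of stay below 0.02 m/s); the robot touches nothing.
It fails at once if the stay is pressed on the pin or the roof with more than 25 N (contact force between stay and vent above 25 N).
It fails at once if one of the bystanders (tin, magnet, hammer, wrench, can, angle) is moved more than 30 mm (distance of any of tin_center, magnet_center, hammer, wrench, can, angle from where it was at the start of the episode above 0.03 m).
It also fails if it takes over 64 s, if anything falls off the work surface, if the arm or the gripper's body presses on something with over 40 N, if the wrist force passes 120 N, or if a joint passes its speed limit or range.

## Working session

There is one attempt and no reset: what is moved stays moved. The work goes in short steps, each a Python script; the robot and the scene stay as the last script left them, time stands still between calls to the robot, and variables do not carry over. Pictures are saved under pics/ and viewed, and the job is handed in when it is done.

```bash
ls; mkdir -p pics; python3 - <<'E'
from station import *
import cv2
for n in("side","top"):
    im=capture(n); cv2.imwrite(f"pics/{n}0.png",im[:,:,::-1]); c=camera_info(n); print(n,c)
print(current_clock(),current_ee_pos(),current_tcp_rot(),current_wrist_force())
E
```

```text
pics
side {'fx': 552.2058527828602, 'fy': 552.2058527828602, 'cx': 312.51957363580317, 'cy': 245.04405273953867, 'R': array([[-0.899887  , -0.43580152, -0.01674599],
       [-0.33207   ,  0.70957248, -0.62147921],
       [ 0.28272407, -0.55370022, -0.78325166]]), 't': array([0.47260382, 0.24657878, 1.27979669])}
top {'fx': 542.1158741431666, 'fy': 542.1158741431666, 'cx': 320.7264640948997, 'cy': 243.3300085405482, 'R': array([[-0.02433589, -0.99969633, -0.00387454],
       [-0.99330946,  0.0246177 , -0.1128286 ],
       [ 0.11288972,  0.00110284, -0.99360691]]), 't': array([-0.02674502,  0.52692739,  1.50495311])}
0.1 [ 0.20891282 -0.48095718  0.23056039] [3.13476265 1.56902565 1.97375466] [-0.78972411 -0.39088472 -0.80020335]
```

View pics/side0.png

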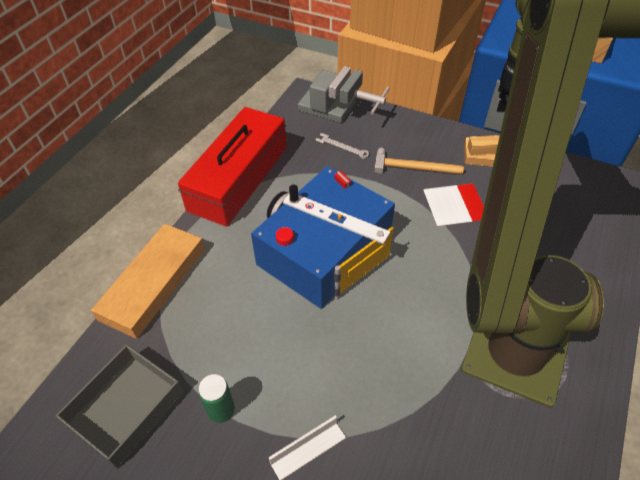

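View pics/top0.png

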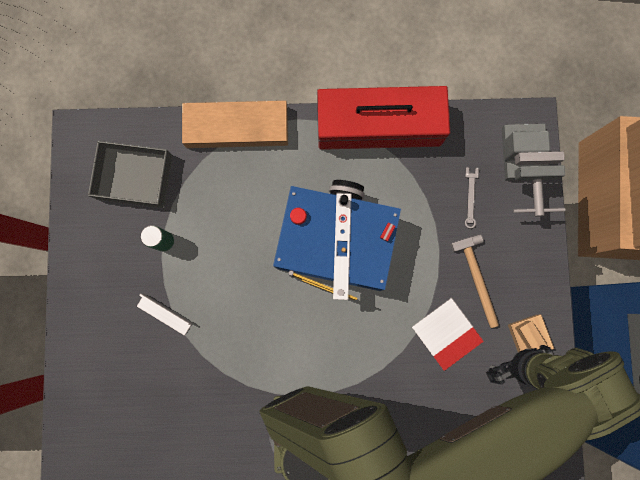

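```bash
python3 - <<'E'
import cv2
a=cv2.imread("pics/top0.png")[170:310,260:420]; cv2.imwrite("pics/t0c.png",cv2.resize(a,None,fx=5,fy=4.2857*1,interpolation=cv2.INTER_CUBIC) if 0 else cv2.resize(a,None,fx=4,fy=4,interpolation=cv2.INTER_CUBIC))
a=cv2.imread("pics/side0.png")[160:310,240:410]; cv2.imwrite("pics/s0c.png",cv2.resize(a,None,fx=4,fy=4,interpolation=cv2.INTER_CUBIC))
E
```

```text
(no output)
```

View pics/t0c.png

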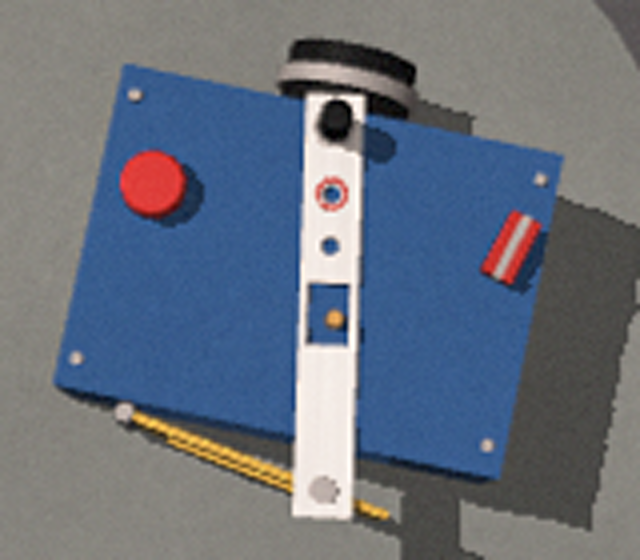

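View pics/s0c.png

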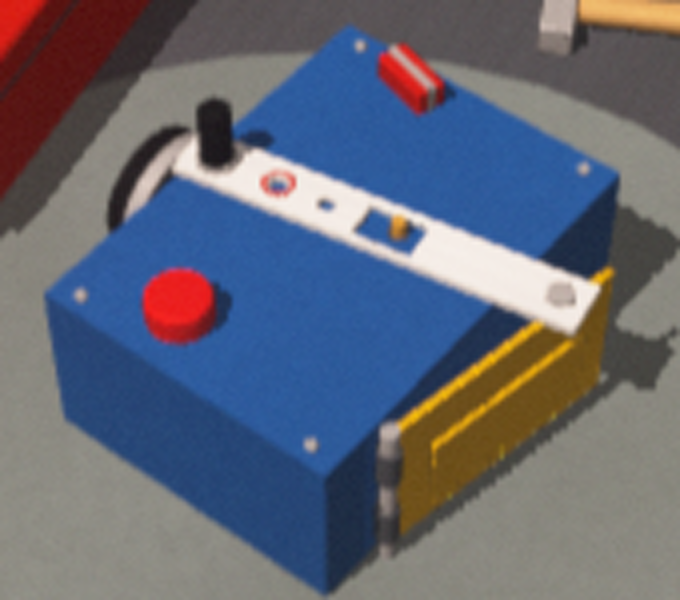

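```bash
cat > h.py <<'E'
import numpy as np
from scipy.optimize import least_squares
from station import *
C={n:camera_info(n) for n in("side","top")}
def proj(n,X):
    c=C[n]; p=np.atleast_2d(X)@c["R"].T+c["t"]
    return np.c_[c["fx"]*p[:,0]/p[:,2]+c["cx"],c["fy"]*p[:,1]/p[:,2]+c["cy"]]
def back(n,uv,z):
    c=C[n]; d=c["R"].T@np.array([(uv[0]-c["cx"])/c["fx"],(uv[1]-c["cy"])/c["fy"],1]); o=-c["R"].T@c["t"]
    return o+d*(z-o[2])/d[2]
T=lambda u,v:np.array([u/4+260-.375,v/4+170-.375])
S=lambda u,v:np.array([u/4+240-.375,v/4+160-.375])
def Rz(a): return np.array([[np.cos(a),-np.sin(a)],[np.sin(a),np.cos(a)]])
E
python3 - <<'E'
from h import *
import cv2
# order: box(+x,+y),(+x,-y),(-x,-y),(-x,+y)
tc=[T(123,65),T(563,155),T(500,477),T(55,385)]
sc=[S(47,295),S(348,27),S(618,178),S(325,478)]
L=np.array([[.11,.15],[.11,-.15],[-.11,-.15],[-.11,.15]])
def res(p,which):
    W=np.c_[L@Rz(p[2]).T+p[:2],np.full(4,.13)]
    r=[]
    if 't' in which: r.append(proj("top",W)-tc)
    if 's' in which: r.append(proj("side",W)-sc)
    return np.concatenate(r).ravel()
for w in('t','s','ts'):
    s=least_squares(res,[.45,0,-.2],args=(w,)); print(w,s.x,res(s.x,w).round(1))
p=s.x
def tobox(X): return Rz(p[2]).T@(X[:2]-p[:2])
for nm,t,sd,z in [("pin",T(335,317),S(399,219),.1425),("red",T(331,194),S(278,183),.136),("mid",T(330,246),S(326,204),.136),("knobtop",T(337,111),S(213,104),.181),("pivot",T(323,489),S(561,294),.138),("tin",T(152,182),S(179,292),.152),("mag",T(512,247),S(410,72),.15)]:
    a,b=back("top",t,z),back("side",sd,z); print(nm,a[:2].round(4),b[:2].round(4),"box",tobox(a).round(4),tobox(b).round(4))
def kin(phi,psi=None):
    h=np.array([-.118,.1]); return h+.14*np.array([-np.sin(phi),-np.cos(phi)])
print(kin(.18),kin(.85))
E
```

```text
t [ 0.53085543 -0.08355997 -0.22863619] [ 0.  -0.2  0.2 -0.3  0.2  0.3 -0.4  0.1]
s [ 0.5295982  -0.08003537 -0.2332689 ] [-1.   0.   0.1 -0.2  0.8 -0.7  0.1  0.5]
ts [ 0.53040525 -0.08212126 -0.23076721] [-0.4 -0.1 -0.3 -0.  -0.4  0.6 -1.   0.2 -0.8 -0.6 -0.  -0.8  0.7 -1.4
  0.3 -0.3]
pin [ 0.4972 -0.0987] [ 0.496  -0.0972] box [-0.0285 -0.0238] [-0.0301 -0.0226]
red [ 0.5798 -0.0987] [ 0.5796 -0.098 ] box [ 0.0518 -0.0049] [ 0.0515 -0.0042]
mid [ 0.5451 -0.0971] [ 0.5446 -0.0947] box [ 0.0177 -0.0112] [ 0.0167 -0.009 ]
knobtop [ 0.6265 -0.1023] [ 0.6264 -0.104 ] box [0.0982 0.0023] [0.0985 0.0007]
pivot [ 0.3854 -0.0878] [ 0.3847 -0.087 ] box [-0.1399 -0.0387] [-0.1407 -0.0381]
tin [0.5881 0.0189] [0.5877 0.019 ] box [0.033  0.1115] [0.0327 0.1115]
mag [ 0.5396 -0.2153] [ 0.5389 -0.2102] box [ 0.0394 -0.1276] [ 0.0376 -0.1227]
[-0.14306414 -0.03773812] [-0.22317926  0.00760236]
```

```bash
cat >> h.py <<'E'
from scipy.spatial.transform import Rotation as Ro
HZ=np.array([-.118,.1])
# world-frame geometry; P=[bx,by,byaw]
def w2(P,xy): return Rz(P[2])@np.asarray(xy)+P[:2]
def pivot(P,phi): return np.r_[w2(P,HZ+.14*np.array([-np.sin(phi),-np.cos(phi)])),.13]
def barR(psi,th): return Ro.from_euler('z',psi)*Ro.from_euler('y',-th)   # psi in world
def barpt(P,phi,psi,th,l): return pivot(P,phi)+barR(psi,th).apply(l)
def solve_phi(P,q,d):
    """phi, psi for bar point at distance d (flat) on world xy q"""
    f=lambda phi:np.linalg.norm(pivot(P,phi)[:2]-q)-d
    from scipy.optimize import brentq
    phi=brentq(f,0,1.3); v=q-pivot(P,phi)[:2]; return phi,np.arctan2(v[1],v[0])
E
python3 - <<'E'
from h import *
tc=[T(123,65),T(563,155),T(500,477),T(55,385)]
sc=[S(47,295),S(348,27),S(618,178),S(325,478)]
L=np.array([[.11,.15],[.11,-.15],[-.11,-.15],[-.11,.15]])
obs=[([.195,0,.006],T(331,194),S(278,183)),([.16,0,.006],T(330,246),S(326,204)),([.24,0,.051],T(337,111),S(213,104)),([0,0,.008],T(323,489),S(561,294))]
def res(q):
    P=q[:3];phi,psi=q[3:5];pin=np.r_[w2(P,q[5:7]),.1425]
    W=np.c_[L@Rz(P[2]).T+P[:2],np.full(4,.13)]
    B=np.array([barpt(P,phi,psi,0,o[0]) for o in obs])
    A=np.vstack([W,B,pin])
    t=proj("top",A+np.r_[q[7:9],0])-np.array(tc+[o[1] for o in obs]+[T(335,317)])
    s=proj("side",A+np.r_[q[9:11],0])-np.array(sc+[o[2] for o in obs]+[S(399,219)])
    return np.r_[t.ravel(),s.ravel(),q[7:11]/.002*.5]
s=least_squares(res,[.53,-.082,-.23,.18,-.07,-.03,-.02,0,0,0,0]);q=s.x
np.set_printoptions(suppress=True); print(q.round(4)); print(res(q)[:-4].reshape(-1,2).round(1))
P=q[:3]; print("pin w",w2(P,q[5:7]),"knob",barpt(P,q[3],q[4],0,[.24,0,.0285]))
print(solve_phi(P,w2(P,q[5:7]),.195))
np.save("q.npy",q)
E
```

```text
[ 0.5303 -0.0819 -0.2309  0.1567 -0.0599 -0.0292 -0.0233  0.0004 -0.001
 -0.0004  0.001 ]
[[-0.1 -0.2]
 [-0.  -0.1]
 [-0.2  0.5]
 [-0.8  0.1]
 [ 0.4 -0.3]
 [ 0.2 -0.2]
 [ 0.1  0.4]
 [ 0.1 -0.2]
 [ 0.1  0.1]
 [-0.8 -0.2]
 [-0.  -0.5]
 [ 0.8 -1.1]
 [ 0.3  0.2]
 [-0.   0. ]
 [ 0.2 -0.3]
 [ 0.   1.1]
 [-0.3  0.2]
 [-0.1  0. ]]
pin w [ 0.49658193 -0.0979515 ] knob [ 0.62498949 -0.10153687  0.1585    ]
(0.8365372547343125, np.float64(-0.3829748482833784))
```

```bash
cat >> h.py <<'E'
import os
q0=np.load("q.npy") if os.path.exists("q.npy") else None
def toolR(psi,th,sgn=1):
    B=barR(psi,th).as_matrix(); M=np.c_[-B[:,2],-sgn*B[:,0],sgn*B[:,1]]
    return Ro.from_matrix(M)
def rpy(R): return R.as_euler('xyz')
def tool_pose(P,phi,psi,th,off=np.zeros(3),sgn=1):
    """tcp on knob axis 13 mm above underside (bar frame) + off (bar frame)"""
    return barpt(P,phi,psi,th,np.array([.24,0,.013])+off), rpy(toolR(psi,th,sgn))
E
python3 - <<'E'
from h import *
P=q0[:3]
for sg in(1,-1):
  for phi,psi,th in [(q0[3],q0[4],0),(q0[3],q0[4],.2),(.84,-.383,.2),(.84,-.383,0)]:
    p,r=tool_pose(P,phi,psi,th,sgn=sg); print(sg,p.round(3),solve_ik(p,r) )
E
```

```text
1 [ 0.625 -0.102  0.143] [-0.16105462  0.48916882 -0.01836004  1.06326747  0.         -0.10114259]
1 [ 0.618 -0.101  0.19 ] [-0.17380168  0.30887027 -0.20144934  0.86173844  0.02257942 -0.11163844]
1 [ 0.531 -0.112  0.19 ] [-0.18384862  0.17323143 -0.38751596  0.81390039 -0.03931438  0.19528274]
1 [ 0.538 -0.114  0.143] [-0.20939301  0.35385447 -0.24075303  0.97618883  0.          0.17360699]
-1 [ 0.625 -0.102  0.143] [-0.16105462  0.48916882 -0.01836004  1.06326747  0.          3.04045007]
-1 [ 0.618 -0.101  0.19 ] [-0.17380168  0.30887027 -0.20144934  0.86173844  0.02257942  3.02995421]
-1 [ 0.531 -0.112  0.19 ] [-0.18384862  0.17323143 -0.38751596  0.81390039 -0.03931438 -2.94630991]
-1 [ 0.538 -0.114  0.143] [-0.20939301  0.35385447 -0.24075303  0.97618883  0.         -2.96798566]<stdin>:5: UserWarning: Gimbal lock detected. Setting third angle to zero since it is not possible to uniquely determine all angles.
```

```bash
python3 -W ignore - <<'E'
from h import *
import cv2
P=q0[:3]; p,r=tool_pose(P,q0[3],q0[4],0)
u=p+[0,0,.11]
movep(u,r); print(current_clock())
line_to(p+[0,0,.01],r,v=.12); print(current_wrist_force())
line_to(p,r,v=.03); print(current_wrist_force(),current_ee_pos(),p,current_clock())
for n in("side","top"): cv2.imwrite(f"pics/{n}1.png",capture(n)[:,:,::-1])
a=cv2.imread("pics/side1.png")[130:280,230:400]; cv2.imwrite("pics/s1c.png",cv2.resize(a,None,fx=4,fy=4,interpolation=cv2.INTER_CUBIC))
E
```

```text
2.125
[0.52983244 0.28888246 0.1980391 ]
[0.60544497 0.49452771 0.03465822] [ 0.62480878 -0.10149614  0.14275269] [ 0.62498949 -0.10153687  0.143     ] 3.5917
```

View pics/s1c.png

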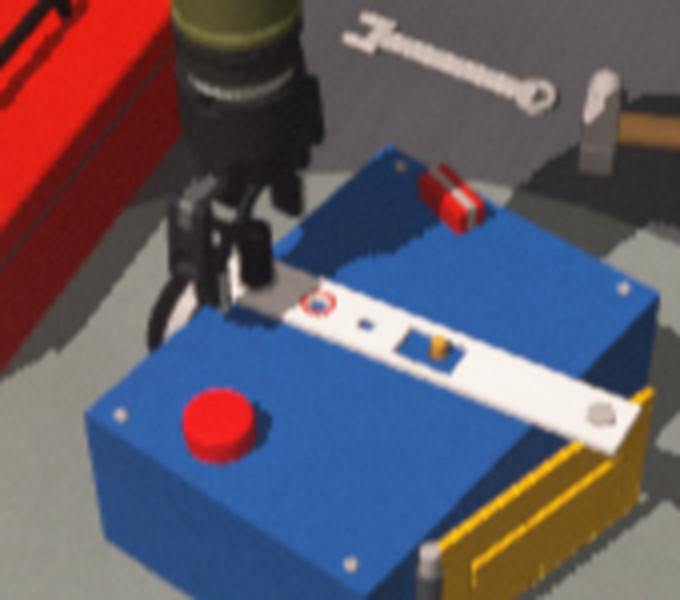

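The picture shows the open fingers straddling the knob at crop (255,255), clear of the bar. Now close the fingers and lift.

```bash
python3 -W ignore - <<'E'
from h import *
import cv2
P=q0[:3]; phi,psi=q0[3:5]
command_gripper(0.0); print("open",current_opening(),current_wrist_force().round(1),current_clock())
for th in (.05,.10,.15,.20):
    p,r=tool_pose(P,phi,psi,th); line_to(p,r,v=.05); print(th,current_ee_pos().round(4),current_wrist_force().round(1),current_wrist_torque().round(2),current_clock())
wait(.3)
for n in("side","top"):
    a=capture(n); cv2.imwrite(f"pics/{n}2.png",a[:,:,::-1])
a=cv2.imread("pics/side2.png")[130:280,230:400]; b=cv2.imread("pics/top2.png")[170:310,260:420]
cv2.imwrite("pics/s2c.png",cv2.resize(a,None,fx=4,fy=4,interpolation=cv2.INTER_CUBIC))
cv2.imwrite("pics/t2c.png",cv2.resize(b,None,fx=4,fy=4,interpolation=cv2.INTER_CUBIC))
E
```

```text
open 0.020738921939215622 [-0.4  0.2  2.2] 4.3
0.05 [ 0.6239 -0.1015  0.1553] [ 0.8  0.7 -1. ] [-0.03 -0.03 -0.01] 4.6917
0.1 [ 0.6224 -0.1014  0.1669] [ 1.2 -0.6 -1.5] [ 0.01  0.07 -0.  ] 5.0833
0.15 [ 0.6203 -0.1012  0.1787] [ 1.7 -0.8 -0.4] [0.05 0.21 0.01] 5.475
0.2 [ 0.6176 -0.1011  0.1905] [ 0.5  0.4 -1. ] [0.05 0.3  0.03] 5.8667
```

View pics/s2c.png

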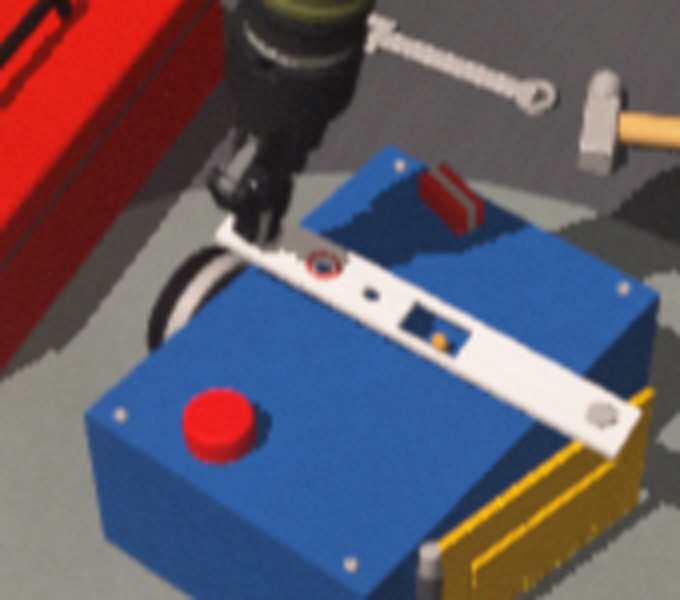

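View pics/t2c.png

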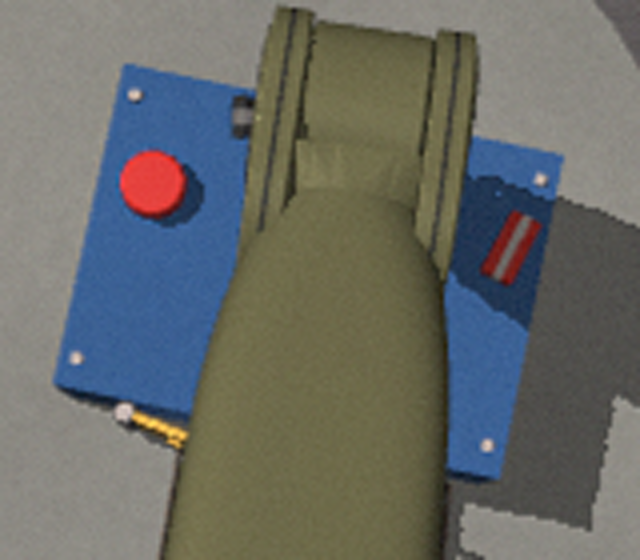

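Stay lifted (slot about 23 mm up, knob held at 20.7 mm opening). Now swing the shutter open.

```bash
python3 -W ignore - <<'E'
from h import *
import cv2
P=q0[:3]; phi0,psi0=q0[3:5]; pin=w2(P,q0[5:7]); phi1,psi1=solve_phi(P,pin,.195)
th=.2
k0=barpt(P,phi0,psi0,th,[.24,0,.013]); k1=barpt(P,phi1,psi1,th,[.24,0,.013])
from scipy.optimize import brentq
dd=np.hypot(*(barR(0,th).apply([.24,0,.013])[[0]]),0) if 0 else barR(0,th).apply([.24,0,.013])[0]
for s in np.linspace(0,1,6)[1:]:
    k=k0+s*(k1-k0); phi,psi=solve_phi(P,k[:2],dd)
    line_to(k,rpy(toolR(psi,th)),v=.06); print(round(phi,3),round(psi,3),current_ee_pos().round(4),current_wrist_force().round(1),current_wrist_torque().round(2),current_clock())
for th in(.14,.085):
    p,r=tool_pose(P,phi1,psi1,th); line_to(p,r,v=.05); print(current_ee_pos().round(4),p.round(4),current_wrist_force().round(1))
wait(.3)
print(phi1,psi1,current_clock())
cv2.imwrite("pics/side3.png",capture("side")[:,:,::-1])
a=cv2.imread("pics/side3.png")[150:300,230:400]
cv2.imwrite("pics/s3c.png",cv2.resize(a,None,fx=4,fy=4,interpolation=cv2.INTER_CUBIC))
a=cv2.imread("pics/side3.png")[190:250,290:370]
cv2.imwrite("pics/s3d.png",cv2.resize(a,None,fx=8,fy=8,interpolation=cv2.INTER_CUBIC))
E
```

```text
0.287 -0.104 [ 0.5989 -0.103   0.19  ] [-1.3  0.5 -0.6] [ 0.08  0.48 -0.11] 6.7083
0.421 -0.158 [ 0.5824 -0.1053  0.1901] [-0.1  0.9 -2. ] [0.14 0.47 0.03] 7.15
0.557 -0.223 [ 0.5656 -0.1075  0.1902] [-0.6  0.1 -1.2] [ 0.17  0.48 -0.05] 7.5917
0.697 -0.298 [ 0.5485 -0.1096  0.1903] [-0.8  0.4 -0.5] [ 0.21  0.43 -0.01] 8.0333
0.837 -0.383 [ 0.5315 -0.1118  0.1903] [-1.   0.9 -0.9] [ 0.28  0.38 -0.05] 8.475
[ 0.5349 -0.1134  0.1759] [ 0.5345 -0.1132  0.1764] [ 0.6  0.3 -0.6]
[ 0.5368 -0.1141  0.1632] [ 0.5365 -0.114   0.1633] [ 0.7 -0.3 -0.2]
0.8365372547343125 -0.3829748482833784 9.6333
```

View pics/s3c.png

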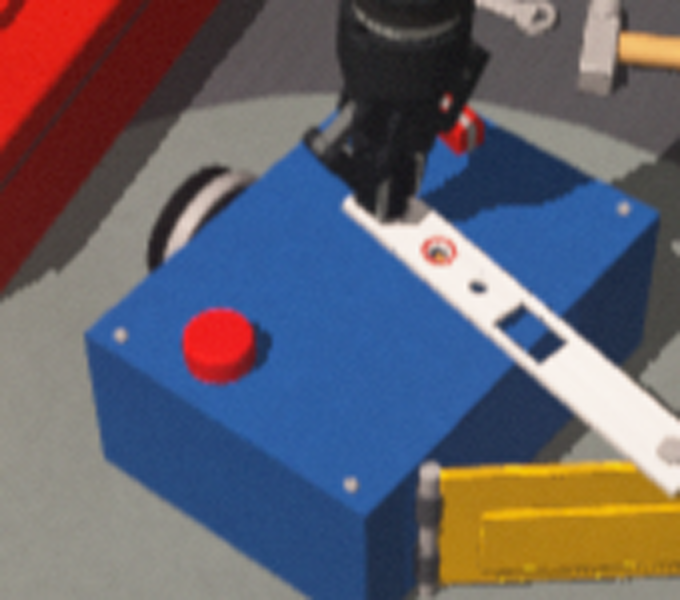

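View pics/s3d.png

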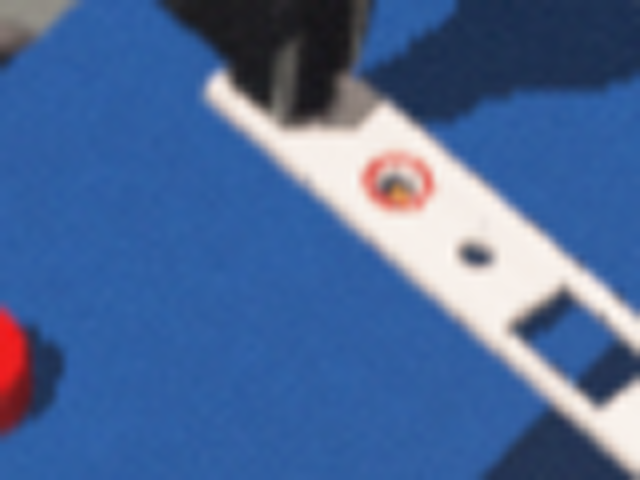

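Brass is visible through the red-ringed hole (crop (400,192), ring centre (398,182)), so it is close. I'll check the numbers.

```bash
python3 -W ignore - <<'E'
from h import *
import cv2
P=q0[:3]; pin=w2(P,q0[5:7])
im=cv2.cvtColor(cv2.imread("pics/side3.png"),cv2.COLOR_BGR2RGB).astype(int)
def redc(im,r0,r1,c0,c1):
    s=im[r0:r1,c0:c1]; w=np.clip(np.minimum(s[...,0]-s[...,1],s[...,0]-s[...,2])-20,0,None).astype(float)
    w*= (w>15); yy,xx=np.mgrid[r0:r1,c0:c1]; return np.array([(w*xx).sum(),(w*yy).sum()])/w.sum()
u=redc(im,205,220,332,348); print("ring px",u)
th=.085; phi,psi=solve_phi(P,pin,.195)
top=barpt(P,phi,psi,th,[.195,0,.006]); und=barpt(P,phi,psi,th,[.195,0,0])
print("pred top",top, "underside",und, "pred px",proj("side",top+np.r_[q0[9:11],0]))
o=np.r_[q0[9:11],0]
print("pin px pred",proj("side",np.r_[pin,.1425]+o),"seen", 290+400/8-.44,190+192/8-.44)
print("hole top meas", back("side",u,top[2])-o)
E
```

```text
ring px [339.05787917 212.46176595]
pred top [ 0.49545643 -0.09749807  0.15253339] underside [ 0.49592892 -0.09768842  0.14655505] pred px [[339.70330366 211.95746951]]
pin px pred [[339.27274862 214.40804751]] seen 339.56 213.56
hole top meas [ 0.49621261 -0.09531935  0.15253339]
```

```bash
cat >> h.py <<'E'
def pose_for(P,hole,th):
    """tool pose so that the underside hole centre, tilted th, is over world xy hole when flat-equivalent"""
    d=.195*np.cos(th)
    phi,psi=solve_phi(P,hole,d); return tool_pose(P,phi,psi,th)
def probe(P,hole,ths,fmax=4.,v=.02):
    f0=None
    for th in ths:
        p,r=pose_for(P,hole,th); line_to(p,r,v=v); f=np.mean([current_wrist_force() for _ in range(1)],axis=0)
        if f0 is None: f0=f
        print(round(th,4),"z",current_ee_pos()[2].round(4),"err",((current_ee_pos()-p)*1e3).round(2),"f",f.round(1),round(float(current_clock()),2))
        if (f-f0)[2]>fmax: return th,False
    return th,True
E
python3 -W ignore - <<'E'
from h import *
P=q0[:3]; pin=w2(P,q0[5:7])
print(probe(P,pin,np.arange(.085,.045,-.003)))
E
```

```text
0.085 z 0.1632 err [-0.22  0.11 -0.08] f [ 0.7  1.  -1.2] 9.93
0.082 z 0.1624 err [-0.15  0.04 -0.18] f [ 0.2  1.6 -0.9] 10.18
0.079 z 0.1618 err [-0.13  0.02 -0.14] f [-0.3  1.  -0.1] 10.43
0.076 z 0.1611 err [-0.08 -0.01 -0.12] f [-1.   1.4 -0.5] 10.68
0.073 z 0.1604 err [-0.06 -0.02 -0.11] f [ 0.   0.2 -0.4] 10.93
0.07 z 0.1597 err [-0.   -0.02 -0.04] f [-0.4  0.5 -1.2] 11.18
0.067 z 0.159 err [ 0.   -0.01 -0.07] f [-0.2  1.3 -0.2] 11.43
0.064 z 0.1583 err [ 0.04 -0.06 -0.05] f [-0.   0.6 -0.2] 11.68
0.061 z 0.1576 err [ 0.07 -0.03 -0.04] f [-0.5  0.9 -1.6] 11.93
0.058 z 0.157 err [ 0.08 -0.01  0.1 ] f [-0.1 -0.5 -0. ] 12.18
0.055 z 0.156 err [ 0.09 -0.36 -0.17] f [ 0.7 -1.7 -1.4] 12.43
0.052 z 0.1555 err [ 0.12 -0.33  0.03] f [ 0.1 -2.8 -0.8] 12.68
0.049 z 0.1549 err [ 0.18 -0.34  0.14] f [-0.5 -2.1  0.4] 12.93
0.046 z 0.1541 err [ 0.17 -0.33  0.12] f [ 0.6 -2.9 -0.1] 13.18
(np.float64(0.04599999999999997), True)
```

The hole looks to be entering the pin at about 0.055 rad, with a light −y side push. I'll ease the target to −y and go on down.

```bash
python3 -W ignore - <<'E'
from h import *
P=q0[:3]; pin=w2(P,q0[5:7])+[0.0001,-.0007]
print(probe(P,pin,[.046]+list(np.arange(.043,.011,-.003)),fmax=4.5))
E
```

```text
0.046 z 0.154 err [ 0.06  0.23 -0.05] f [-0.3 -1.8 -0.4] 13.43
0.043 z 0.1532 err [ 0.12  0.2  -0.09] f [ 1.1 -1.2 -0.7] 13.68
0.04 z 0.1525 err [ 0.07  0.15 -0.12] f [ 1.1 -0.9 -0.7] 13.93
0.037 z 0.1518 err [ 0.09  0.11 -0.09] f [ 1.8 -0.7 -0.8] 14.18
0.034 z 0.1511 err [ 0.11  0.06 -0.07] f [ 1.4  0.6 -0.7] 14.43
0.031 z 0.1504 err [ 0.1   0.07 -0.06] f [ 0.8 -0.4 -0.3] 14.68
0.028 z 0.1497 err [ 0.07  0.02 -0.06] f [ 2.2 -0.5 -0.8] 14.93
0.025 z 0.1489 err [ 0.06  0.05 -0.06] f [ 1.9  1.  -0.8] 15.18
0.022 z 0.1482 err [ 0.04 -0.01 -0.04] f [ 0.5 -1.1 -0.9] 15.43
0.019 z 0.1475 err [ 0.05 -0.01 -0.04] f [ 2.1  0.1 -0.5] 15.68
0.016 z 0.1468 err [-0.   -0.01 -0.07] f [ 1.1  0.6 -0.5] 15.93
0.013 z 0.1461 err [ 0.04  0.   -0.07] f [ 1.1 -0.5 -1.2] 16.18
(np.float64(0.01299999999999997), True)
```

```bash
python3 -W ignore - <<'E'
from h import *
import cv2
P=q0[:3]; pin=w2(P,q0[5:7])+[0.0001,-.0007]
print(probe(P,pin,[.013,.010,.008,.006,.004,.002,.0005],fmax=3.,v=.015))
wait(.2); print(current_wrist_force())
cv2.imwrite("pics/side4.png",capture("side")[:,:,::-1])
a=cv2.imread("pics/side4.png")[190:250,290:370]
cv2.imwrite("pics/s4d.png",cv2.resize(a,None,fx=8,fy=8,interpolation=cv2.INTER_CUBIC))
E
```

```text
0.013 z 0.1461 err [0.02 0.02 0.02] f [ 1.4  0.1 -0.3] 16.43
0.01 z 0.1453 err [-0.03  0.   -0.08] f [ 2.1 -0.4 -0.9] 16.68
0.008 z 0.1449 err [ 0.01  0.01 -0.05] f [ 2.3  0.  -1.3] 16.93
0.006 z 0.1444 err [-0.    0.   -0.06] f [ 1.2  0.4 -0.7] 17.18
0.004 z 0.1439 err [-0.02 -0.   -0.06] f [ 2.2 -0.8 -0.9] 17.43
0.002 z 0.1434 err [-0.02 -0.01 -0.04] f [ 1.  -0.3 -0.3] 17.68
0.0005 z 0.1433 err [-0.03  0.03  0.14] f [ 0.5  0.9 -0. ] 17.93
(0.0005, True)
[0.17024427 0.31774559 0.33026778]
```

View pics/s4d.png

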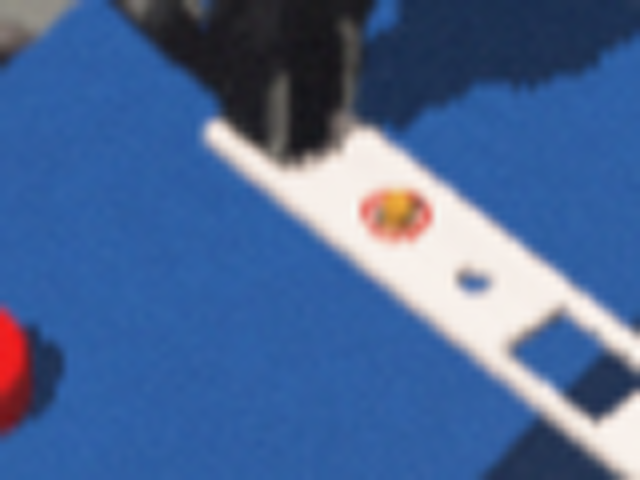

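The brass pin now stands up through the red ring (crop (398,207)) and the bar lies flat on the roof. Release and retreat.

```bash
python3 -W ignore - <<'E'
from h import *
import cv2
command_gripper(.05); print(current_opening(),current_wrist_force().round(1))
p=current_ee_pos(); line_to(p+np.array([0,0,.03]),v=.04); print(current_wrist_force().round(1))
line_to(p+np.array([0,0,.13]),v=.12)
goto_joints([-1.161,0.26,-0.138,1.173,0,1.571]); wait(1); print(current_clock())
for n,(r,c) in dict(side=(160,240),top=(170,260)).items():
    cv2.imwrite(f"pics/{n}5.png",capture(n)[:,:,::-1])
    a=cv2.imread(f"pics/{n}5.png")[r:r+150,c:c+170]; cv2.imwrite(f"pics/{n}5c.png",cv2.resize(a,None,fx=4,fy=4,interpolation=cv2.INTER_CUBIC))
E
```

```text
0.050185011281557355 [-0.8  0.5 -1.2]
[-0.8  0.2  0.2]
23.25
```

View pics/side5c.png

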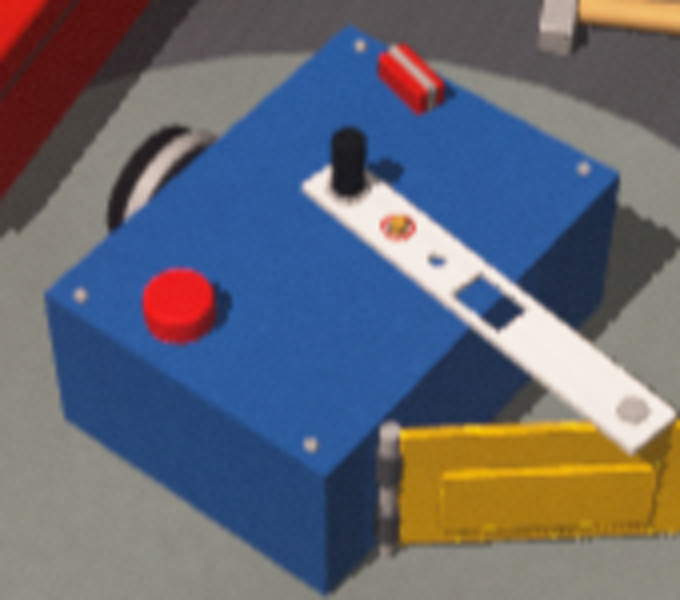

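View pics/top5c.png

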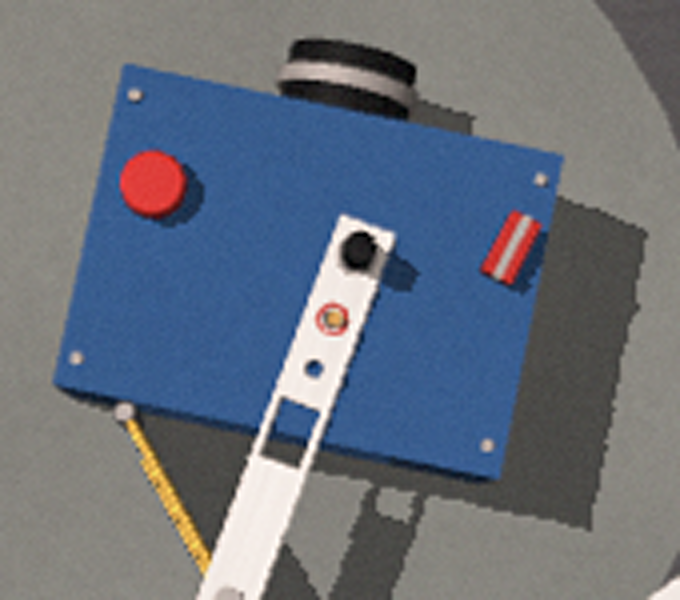

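View pics/top5.png

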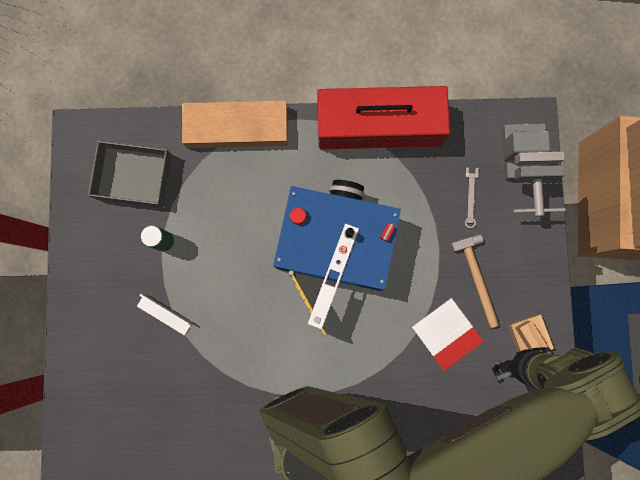

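Both views show the brass pin inside the red ring (top crop (333,319), side crop (398,226)). The bar lies flat, the tin and magnet sit at the same pixels as before, and the arm is clear.

```bash
python3 - <<'E'
from station import *
finish_job(); print(current_clock())
E
```

```text
the job is handed in; nothing more can be done
the job is handed in; nothing more can be done
```

The red-ringed hole is on the brass pin, the stay is let go, and I handed the job in at about 23 s of the 64 s allowed.

- **Lift and swing:** I gripped the stay by its knob and tipped it 0.2 rad, which put the slot about 23 mm above the roof by calculation. I then swung the shutter to an opening of about 0.84 rad.
- **Fitting the pin:** I lowered the bar in steps of about 0.7 mm at the knob. The hole met the pin's bevel slightly off to one side, with about 3 N sideways. A 0.7 mm shift of the target eased that, and the bar went down with no noticeable downward resistance. Wrist force readings stayed around 3 N throughout.
- **Last checks:** after release, both cameras show the pin standing in the red ring and the bar flat on the roof. The tin, magnet and bench items sit where they were at the start, and the arm is back at its start position touching nothing.
- **Disagreement:** just before lowering, the side camera placed the hole about 2 mm off my model. The sideways push pointed the same way, so I believe it was a real offset of roughly 1 mm or less.
- **Not measured:** the contact force between bar and pin could not be read directly. I inferred that it stayed low from the wrist force.

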